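# Spindle brake lever check at the stone-carving bench

### The job

Check the brake of the carving spindle that has the red hand lever: with the fingers kept on the lever's outer side, press the lever in with the backs of the fingers towards its black bar until it comes up against its stop, short of the bar, and keep it against the stop for two seconds without forcing it. Then let it come all the way back out and move clear. Nothing is to be gripped, hooked or lifted: do not touch the bar, leave the blue lever alone, and leave the loose things on the bench where they stand.

Things in the scene. Friction and masses are not known exactly. Their poses are not given: they have to be found in the camera images.
- brake_head: Spindle head with the red lever, fixed to the bench: cream motor on a grey foot, 150 x 110 mm base, 150 mm tall. Origin at the centre of its underside on the bench; its x axis points from the grinding point (at its -x end, 123 mm ahead of the origin, 103 mm up) to the back. Bar and lever stick out on its -y side.
- brake_bar: Fixed bar of the red-lever head: a 28 mm thick black rubber grip along -y, from 85 to 235 mm out from the origin. Its origin lies in the head's middle, 120 mm above the bench, on the bar's centre line; same axes as the head.
- brake_pad (a point): Point to press on the red lever: middle of its outer face (looks to -x), 110 mm from the pivot. At rest 120 mm above the bench, 72 mm in -x and 190 mm in -y from the head's origin. Turns with the lever: +x is the way to press (level, towards the bar), y towards the pivot, z up. On the outer side the space below is free down to 50 mm above the bench.
- brake_pivot (a point): Centre of the red lever's vertical pivot, 120 mm above the bench; turns with the lever. The lever is a level blade along -y from here, 12 mm thick (x) and 20 mm tall (z), its red part 55 to 140 mm out, ending in a red ball 24 mm wide (157 mm out).
- brake_lever (a joint): Red lever of a spindle head, sprung: radians, 0 = fully out (rest), grows as the lever is pressed towards its bar, stop at 0.22. Pressing at the point takes about 2.5 N at first and 5.5 N at the stop; the point moves 24 mm, and at the stop some 22 mm remain between the lever and the bar. Pushing with more than 40 N counts as forcing it. It springs back by itself when let go.
- clutch_head: The other spindle head, same build, size and axes, but with a blue lever. The two heads may stand either way round on the bench.
- clutch_lever (a joint): Blue lever of a spindle head, sprung: radians, 0 = fully out (rest), grows as the lever is pressed towards its bar, stop at 0.22. Must be left alone.
- jade_blank: Loose pale green stone block 60 x 45 x 40 mm, on the bench in front of the red lever and lower than it. Origin at the centre of its underside, z up.
- point_pot: Loose white ceramic cup, 66 mm wide, 80 mm tall, on the bench behind the bar of the red lever. Origin at the centre of its underside, z up.
- oil_bottle: Loose amber bottle, 44 mm wide, 110 mm tall, on the bench in front of the blue lever. Origin at the centre of its underside, z up.
There are look-alikes about, which are no part of the job. Of the things that look like the point_pot, take the one that is farthest to the robot's left at the start.

How it is judged:
By the outcome, as a careful person would: the job done as asked, in the order asked, and still so for the second after the job is handed in, with the robot touching nothing.
It also fails if it takes over 42 s, if anything falls off the work surface, if the arm or the gripper's body presses on something with over 40 N, if the wrist force passes 120 N, or if a joint passes its speed limit or range.

### The arm

A 6-joint arm with a two-finger parallel gripper is mounted at the origin on the work surface. World frame = base frame: x ahead of the robot, y to its left, z up, the work surface at z = 0. Lengths are in m, angles in rad, forces in N, time in s.
With the tool pointing down it reaches from about 0.275 to 0.85 m from the base axis. Payload 5.2 kg.
Tool frame: the origin (TCP) lies at the very end of the fingers, on their centre line; the grasp point (between the pads) lies 19 mm behind it; z points along the fingers, y is the line along which they close (so a half turn about z gives the same grasp; the last joint's range is limited). The gripper opens to 85 mm and grips with 20 to 120 N. Pads are 22 mm wide; open, the fingers measure 114 mm over their backs; the gripper's body (76 mm by 85 mm) begins 54 mm behind the grasp point. The pads swing forward as they close: fully open they stand 13 mm farther back than shut.
Start: joints at [-1.489, 0.259, 1.535, -0, 1.348, -0.203], TCP at [0.155, -0.528, 0.231] pointing down, gripper open.
Joint ranges: [-3.14, 3.14], [-0.91, 2.08], [0.19, 2.58], [-1.22, 4.36], [0.22, 2.71], [-3.12, 3.12]. Speed limits (rad/s): [2.57, 2.57, 3.14, 3.14, 3.14, 3.14].

### API

Orientations are given as a 3x3 rotation matrix whose columns are the frame's x, y, z axes.
In Python, from rig import manip gives the robot as it stands. Calls block until the motion is done:
- manip.move_pose(position, orientation): joint-space move of the TCP to a pose.
- manip.movel(position, v=0.15, rot=None): straight line of the TCP; rot=None keeps the orientation; v is the mean speed in m/s.
- manip.movej(angles): joint-space move.
- manip.release() and manip.gripper_close(): open the fingers fully, or close them until they stop; the grip force is fixed at half the most.
- manip.wait(seconds).
- manip.inverse_kinematics(position, orientation): joint angles nearest the present ones, or None.
- manip.camera(name): name is "scene" or "top" or "wrist"; returns a dict with "color" (400x640x3 uint8, blue, green, red), "range_z" (400x640 float32, m along the optical axis (not along the pixel's ray), 0 where there is no reading), "fx", "fy", "cx", "cy" (pixels), "T" (4x4, takes a point from camera to world coordinates). Camera axes: x right, y down, z forward; pixel columns grow to the right and rows downward; lengths in m; the calibration is good to about 2 mm. A picture is of the moment at which its call begins.
A pose or a line that the arm cannot do raises manip.PlanningError and nothing moves.
- manip.hand_in(): hands the job in; it is judged then, once.
Trained networks look in a picture, given as the dict that the camera call returned (one of the last four; its "shot" number tells which), for a name from the list of things; names that differ only in an ending like _2 or _b are one class to them, and where a whole thing is asked for, a point or a joint stands for the part that bears it (a point fixed in the world has none). Each returns a list of dicts, best first, with "score" (0 to 1); they miss things now and then, are a little off and sometimes report something else, mostly with a low value. They report only what shows in the picture. A call takes as long as a camera call. They do not tell look-alikes from the thing itself.
- manip.masks_of(picture, query): "mask" (400x640 bool, what is visible of it) and "rect" ([left, top, width, height] as shares, 0 to 1, of the picture: columns of its width, rows of its height, round what is visible of it).
- manip.spot_point(picture, query): "xy" ([column, row] as shares, 0 to 1, of the picture: columns of its width, rows of its height: a listed point, or the origin of a listed thing).
Readings, each from a call of its own:
- manip.read_clock(): time.
- manip.read_q(): joint angles.
- manip.read_qvel(): joint speeds.
- manip.read_joint_torque(): joint torques, N m.
- manip.read_ee_pos(): TCP position.
- manip.read_tcp_rot(): TCP orientation.
- manip.read_ft_force(): force on the tool from outside, world axes, zero at the start.
- manip.read_ft_torque(): the same for the moment, N m.
- manip.read_grip_width(): finger opening in m.
- manip.read_grasp_force(): force on a finger pad.
Only numpy, scipy, OpenCV 4.12 (cv2) and the standard library are available. Lean on these libraries where they do the work, as an engineer would, in place of code of your own. Each camera call takes 0.05 s, during which the arm holds its last target. There are 200 camera calls.

## Working session

There is one attempt and no reset: what is moved stays moved. The work goes in short steps, each a Python script; the robot and the scene stay as the last script left them, time stands still between calls to the robot, and variables do not carry over. Pictures are saved under pics/ and viewed, at most 10 in all, crops included, and the job is handed in when it is done.

```bash
mkdir -p pics; cat > h.py <<'E'
from rig import manip
import numpy as np, cv2
def px2w(p,u,v,win=2,z=None):
    if z is None:
        a=p["range_z"][max(0,int(v)-win):int(v)+win+1,max(0,int(u)-win):int(u)+win+1]; a=a[a>0]
        z=np.median(a) if a.size else np.nan
    c=np.array([(u-p["cx"])/p["fx"]*z,(v-p["cy"])/p["fy"]*z,z,1])
    return (p["T"]@c)[:3]
def cloud(p):
    v,u=np.mgrid[0:400,0:640]; z=p["range_z"]
    c=np.stack([(u-p["cx"])/p["fx"]*z,(v-p["cy"])/p["fy"]*z,z,np.ones_like(z)],-1)
    return (c@p["T"].T)[...,:3]
E
python3 - <<'E'
from h import *
np.set_printoptions(precision=3,suppress=True)
ims=[]
for n in ["scene","top"]:
    p=manip.camera(n); ims.append(p["color"]); C=cloud(p)
    cv2.imwrite(f"pics/{n}.png",p["color"]); np.savez(f"{n}.npz",color=p["color"],C=C,rz=p["range_z"],T=p["T"],f=[p["fx"],p["fy"],p["cx"],p["cy"]])
    print(n,p["T"][:3,3])
    for q in ["brake_head","brake_pad","brake_pivot","brake_bar","clutch_head","jade_blank","point_pot","oil_bottle"]:
        for r in manip.spot_point(p,q)[:3]:
            u,v=r["xy"][0]*640,r["xy"][1]*400
            print(q,round(r["score"],2),round(u),round(v),px2w(p,u,v))
print(manip.read_clock())
E
```

```text
scene [1.234 0.237 0.758]
brake_head 0.9 448 244 [0.641 0.387 0.064]
brake_head 0.33 396 191 [0.451 0.252 0.03 ]
brake_pad 0.84 384 180 [0.518 0.216 0.122]
brake_pivot 0.79 426 188 [0.519 0.322 0.12 ]
clutch_head 0.64 296 220 [0.639 0.013 0.055]
jade_blank 0.53 392 191 [0.45  0.241 0.028]
point_pot 0.93 334 288 [0.812 0.149 0.056]
point_pot 0.75 374 260 [0.707 0.222 0.039]
point_pot 0.72 285 279 [0.812 0.039 0.057]
top [0.434 0.077 1.026]
brake_head 0.91 178 202 [0.562 0.359 0.128]
brake_head 0.22 202 224 [0.514 0.306 0.136]
brake_pad 0.56 247 227 [0.506 0.213 0.129]
brake_pad 0.31 426 248 [ 0.458 -0.174  0.069]
brake_pivot 0.95 199 220 [0.521 0.312 0.136]
clutch_head 0.73 346 200 [0.559 0.007 0.143]
jade_blank 0.79 247 270 [0.416 0.227 0.039]
point_pot 0.97 306 259 [0.439 0.094 0.005]
point_pot 0.88 285 119 [0.781 0.142 0.005]
point_pot 0.79 333 117 [0.784 0.023 0.005]
oil_bottle 0.66 427 244 [ 0.468 -0.175  0.077]
oil_bottle 0.5 255 165 [0.651 0.205 0.072]
0.9
```

View pics/scene.png

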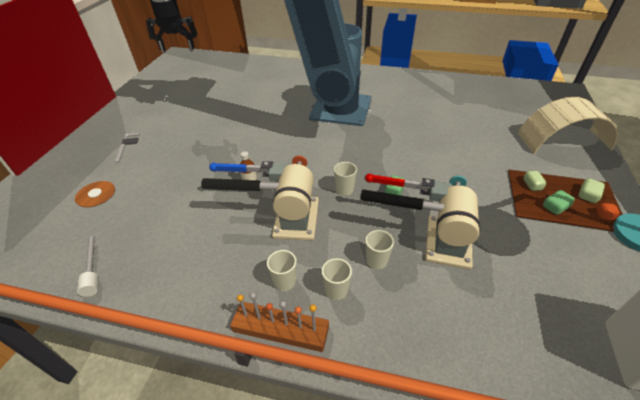

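View pics/top.png

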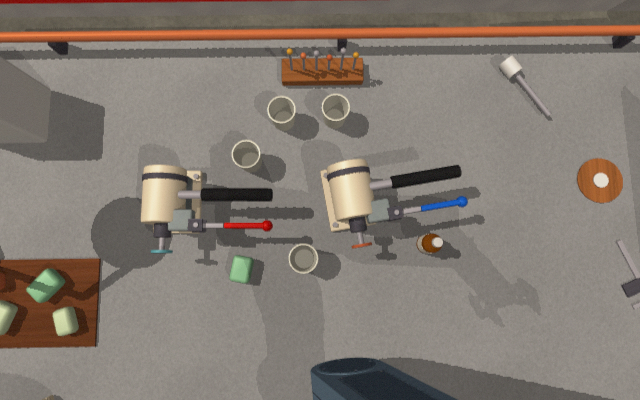

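The scene view shows the red lever at about (367–420, 178–185). In the top view it runs from (205, 225) to (267, 226), with its black bar above it. Jade is at (241, 269) and a look-alike cup at (303, 259). Next I'll fit the lever line.

```bash
python3 - <<'E'
from h import *
np.set_printoptions(precision=4,suppress=True)
for n in ["scene","top"]:
    d=np.load(n+".npz"); C=d["C"]; b,g,r=[d["color"][...,i].astype(int) for i in range(3)]
    m=(r>110)&(g<50)&(b<50)&(C[...,2]>.095)&(C[...,2]<.15)&(abs(C[...,0]-.51)<.06)&(C[...,1]>.1)&(C[...,1]<.3)
    P=C[m]; print(n,len(P),P.min(0),P.max(0))
    for y in np.arange(.12,.28,.02):
        s=P[abs(P[:,1]-y)<.01]
        if len(s)>3: print(round(y,2),len(s),np.median(s,0),s[:,0].min(),s[:,0].max(),s[:,2].max())
    k=(d["color"].max(-1)<50)&(C[...,2]>.11)&(C[...,2]<.15)&(abs(C[...,0]-.58)<.05)&(C[...,1]>.12)&(C[...,1]<.3)
    Q=C[k]; print("bar",len(Q),np.polyfit(Q[:,1],Q[:,0],1),Q.min(0),Q.max(0))
E
```

```text
scene 256 [0.508  0.1671 0.1122] [0.5244 0.2648 0.1321]
0.16 5 [0.5176 0.1694 0.1273] 0.5137245691632772 0.5194170387280818 0.12911862250988138
0.18 56 [0.5172 0.1805 0.1268] 0.5079771867409375 0.5244376113440478 0.13210041190630617
0.2 54 [0.517  0.2003 0.1238] 0.5091843845024676 0.5209505243832028 0.13178072562359666
0.22 54 [0.5169 0.2195 0.1241] 0.5106467501984872 0.5193900196819728 0.13202633186433976
0.24 49 [0.5176 0.2397 0.1246] 0.5121928941159377 0.5209503096623768 0.1313206221735892
0.26 38 [0.5174 0.2572 0.1248] 0.5118985023748674 0.5204837037540055 0.1301034863032241
bar 595 [0.0194 0.582 ] [0.569  0.1675 0.1103] [0.5945 0.2999 0.1359]
top 265 [0.4996 0.1655 0.1242] [0.5187 0.2618 0.134 ]
0.16 24 [0.5098 0.1677 0.128 ] 0.49967544020640314 0.5186544073615307 0.13325635827074334
0.18 67 [0.5098 0.178  0.1295] 0.4995959398506626 0.5187377709305834 0.13398413154451094
0.2 50 [0.5102 0.1996 0.1294] 0.505902502172138 0.5147306586349665 0.1333374010945546
0.22 48 [0.5106 0.2199 0.1294] 0.5061437202318273 0.5148597517822694 0.1330579480212366
0.24 47 [0.5107 0.2407 0.1289] 0.5065740145643332 0.5153206053885653 0.1339158422521447
0.26 29 [0.5109 0.2553 0.1294] 0.5066612757246657 0.5153528627657509 0.13169381811282588
bar 787 [0.0126 0.5719] [0.5626 0.1631 0.1216] [0.5881 0.3    0.1371]
```

```bash
python3 - <<'E'
from h import *
np.set_printoptions(precision=3,suppress=True)
z=[0,0,-1]
best=None
for s in (1,-1):
    R=np.array([[0,s,0],[s,0,0],z],float).T; q=manip.inverse_kinematics([.43,.214,.25],R); print(s,q)
    if q is not None and (best is None or abs(np.array(q)[5])<best[0]): best=(abs(np.array(q)[5]),s,R)
R=best[2]; np.save("R.npy",R); print(best[1])
manip.gripper_close(); print(manip.read_grip_width(),manip.read_clock())
manip.move_pose([.43,.214,.25],R)
manip.movel([.43,.214,.095],v=.12)
print(manip.read_ee_pos(),manip.read_ft_force(),manip.read_clock())
cv2.imwrite("pics/s2.png",manip.camera("scene")["color"][60:300,240:560].repeat(2,0).repeat(2,1))
E
```

```text
1 [ 0.229  0.119  1.663 -0.     1.36   0.229]
-1 [ 0.229  0.119  1.663 -0.     1.36  -2.913]
1
-9.577870411989771e-05 1.6667
[0.431 0.214 0.096] [ 0.014  0.073 -0.381] 5.9
```

View pics/s2.png

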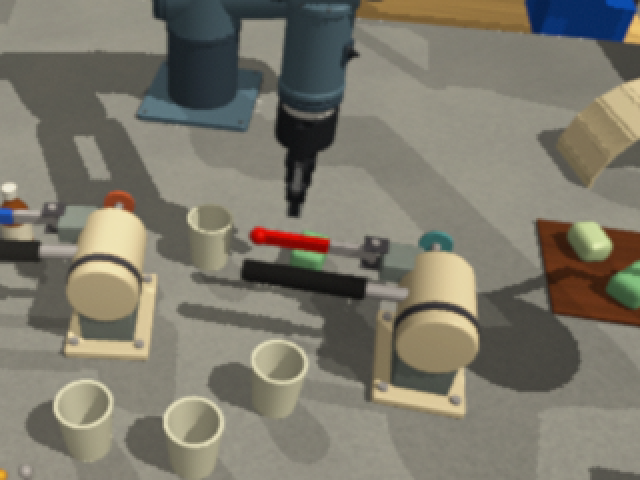

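The closed fingers are just in front of the red lever, at about (295, 205) in the crop. They are clear of the jade and the cups. Now I'll press, watching the force.

```bash
cat > press.py <<'E'
from h import *
from scipy.spatial.transform import Rotation as Ro
R=np.load("R.npy"); f0=manip.read_ft_force()
F=lambda:(manip.read_ft_force()-f0)
manip.movel([.475,.214,.095],v=.06); manip.wait(.1)
x=.475; c=None; log=[]
while x<.545:
    d=0 if c is None else x-c
    if d>.034: break
    manip.movel([x,.214,.095],v=.03,rot=Ro.from_rotvec([0,0,min(d/.11,.22)]).as_matrix()@R); manip.wait(.06)
    f=F(); log.append((x,manip.read_ee_pos()[0],*f)); 
    if c is None and f[0]<-1.2: c=x
    if f[0]<-11: break
    x+=.0015 if c is None or d<.02 else .0007
print(np.round(np.array(log),4)); t=manip.read_clock(); print("contact",c,"end",x,t)
p=manip.camera("scene"); cv2.imwrite("pics/s3.png",p["color"][130:250,320:500].repeat(4,0).repeat(4,1))
p=manip.camera("top"); cv2.imwrite("pics/t3.png",p["color"][150:290,140:320].repeat(4,0).repeat(4,1))
print(F(),manip.read_ee_pos(),manip.read_clock())
E
python3 press.py
```

```text
[[  0.475    0.4749   0.0273  -0.4316  -0.3885]
 [  0.4765   0.4765  -0.3102  -0.2924  -0.7827]
 [  0.478    0.4781   0.0294   0.4213  -0.2803]
 [  0.4795   0.4795   0.4382   0.6973  -0.5238]
 [  0.481    0.481    1.0364  -0.2098   0.3742]
 [  0.4825   0.4825   0.0694  -0.7881  -0.5867]
 [  0.484    0.484    1.0729   0.3081   0.6446]
 [  0.4855   0.4855  -0.5347   0.6484  -0.2382]
 [  0.487    0.487   -0.6643   0.3308  -0.8461]
 [  0.4885   0.4885  -0.5337  -0.2767  -0.6093]
 [  0.49     0.49    -0.6867   0.1145  -1.0587]
 [  0.4915   0.4915  -0.2217  -0.4571  -0.2215]
 [  0.493    0.4925  -2.5454  -0.6622   0.2113]
 [  0.4945   0.4943  -3.1949  -2.2886   0.3235]
 [  0.496    0.4959  -3.5657  -1.926   -0.8023]
 [  0.4975   0.4974  -3.0372  -1.8536  -0.5141]
 [  0.499    0.4989  -3.596   -2.6168  -2.0649]
 [  0.5005   0.5005  -4.3346  -2.5321  -0.6858]
 [  0.502    0.5019  -3.6004  -2.7158  -1.2649]
 [  0.5035   0.5034  -2.9583  -3.1489  -0.9853]
 [  0.505    0.5049  -3.5964  -3.6139  -0.6369]
 [  0.5065   0.5063  -4.3394  -4.2327  -1.6701]
 [  0.508    0.5078  -4.3516  -3.7985  -0.9184]
 [  0.5095   0.5092  -4.4579  -3.9971  -0.3415]
 [  0.511    0.5107  -4.1636  -4.019    0.2861]
 [  0.5125   0.5122  -4.9557  -3.8513  -0.2739]
 [  0.514    0.5136  -4.1728  -4.2152   0.2113]
 [  0.5147   0.5143  -5.061   -4.8901  -0.3544]
 [  0.5154   0.515   -5.2067  -4.9174  -0.6886]
 [  0.5161   0.5155  -4.8067  -4.3944   1.2691]
 [  0.5168   0.5156  -6.8178  -4.7881   1.969 ]
 [  0.5175   0.5157 -10.0934  -4.9313   2.4282]
 [  0.5182   0.5158 -11.6755  -5.8021   4.2933]]
contact 0.493 end 0.5181999999999997 17.125
[-10.43717988  -4.08972704   4.46842002] [0.51574331 0.213508   0.09489906] 17.225
```

View pics/s3.png

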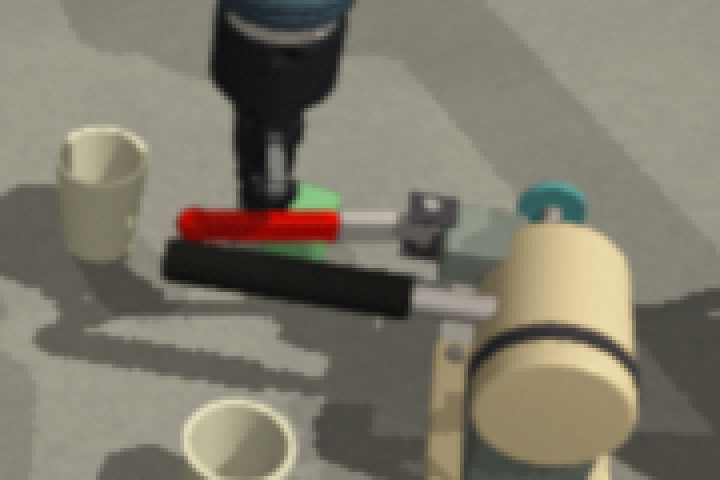

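```bash
python3 - <<'E'
from h import *
for _ in range(5):
    manip.wait(.5); print(np.round(manip.read_ft_force(),1))
R=np.load("R.npy")
manip.movel([.49,.214,.095],v=.03,rot=R)
manip.movel([.43,.214,.095],v=.08)
manip.movel([.43,.214,.25],v=.15); 
q=list(manip.read_q()); q[0]=-.6; manip.movej(q)
manip.wait(.3)
print(manip.read_clock(),manip.read_ee_pos())
p=manip.camera("top"); cv2.imwrite("pics/t4.png",p["color"])
b,g,r=[p["color"][...,i].astype(int) for i in range(3)]; C=cloud(p)
m=(r>110)&(g<50)&(b<50)&(C[...,2]>.095)&(C[...,2]<.15)&(abs(C[...,0]-.51)<.06)&(C[...,1]>.1)&(C[...,1]<.3)
P=C[m]
for y in (.18,.2,.24): print(y,np.median(P[abs(P[:,1]-y)<.01],0))
E
```

```text
[-11.7  -5.1   4.6]
[-11.6  -5.6   4.8]
[-11.1  -5.8   4. ]
[-9.9 -5.5  4.6]
[-10.2  -5.9   4.9]
24.6417 [ 0.44805945 -0.17141626  0.24913014]
0.18 [0.5098098  0.17799417 0.12923569]
0.2 [0.5101135  0.19989589 0.12951154]
0.24 [0.5108539  0.24003105 0.12950327]
```

View pics/t4.png

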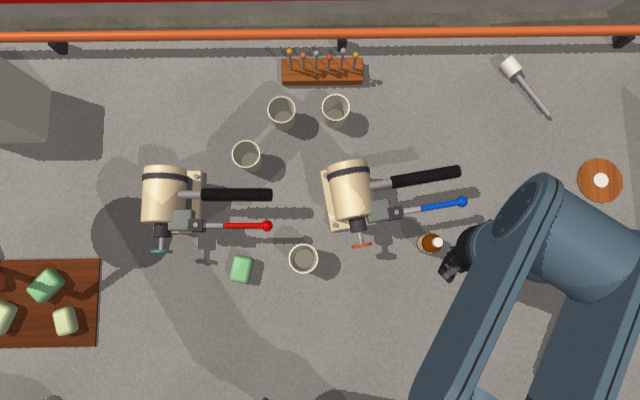

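The first picture shows the fingers on the outer side, with the lever pressed in and a gap to the bar. In the second, the red lever is back at rest at (205–267, 226) and everything stands where it did. The gripper is clear at z = 0.25, well above the bottle.

```bash
python3 -c "
from rig import manip
print(manip.hand_in())"
```

```text
the job is handed in; nothing more can be done
None
```

I pressed the red lever to its stop and held it there for over 2 s at about 10–12 N; it then sprang fully back, the arm moved clear with nothing else disturbed, and the job was handed in at about 25 s.

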